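Shut off the hot stop valve under the sink

ROBOT

A 6-joint arm with a two-finger parallel gripper is mounted at the origin on the work surface. World frame = base frame: x ahead of the robot, y to its left, z up, the work surface at z = 0. Lengths are in mm, angles in rad, forces in N, time in s.
With the tool pointing down it reaches from about 300 to 775 mm from the base axis. Payload 14.6 kg.
Tool frame: the origin (TCP) lies between the finger pads; the fingertips stand 19 mm ahead of it and the grasp point (between the pads) is the TCP; z points along the fingers, y is the line along which they close (so a half turn about z gives the same grasp; the last joint's range is limited). The gripper opens to 94 mm and grips with 3 to 60 N. Pads are 16 mm wide; open, the fingers measure 119 mm over their backs; the gripper's body (75 mm by 177 mm) begins 78 mm behind the grasp point.
Start: joints at [1.051, 0.3, 1.521, -0, 1.321, -0.067], TCP at [240.613, 494.565, 224.446] pointing down, gripper open.
Joint ranges: [-3.03, 3.03], [-0.79, 2.21], [0.23, 2.52], [-1.04, 4.18], [0, 3.07], [-2.55, 2.55]. Speed limits (rad/s): [2.22, 2.22, 2.57, 3.14, 3.14, 3.14].

INTERFACE

Orientations are given as [roll, pitch, yaw] about the fixed x, y, z axes, in that order (R = Rz(yaw) Ry(pitch) Rx(roll)).
In Python, from cell import monitor, imaging, job, find_in, trace gives the robot as it stands. The module is installed in compiled form; this text tells all that it offers.
- The arm moves only by the tool arm_command, never from a script. Its argument "steps" is a list of rows, each a list of 5 numbers: the opening, from 0 (shut) to 1 (fully open), then the shift along the tool's x, y, z in mm, then the turn about the tool's z in degrees. In form: [[gripper, dx, dy, dz, turn], ...]. A call has 1 to 20 rows; each row is the pose to reach, as a shift and turn from the pose commanded when the call began, along the tool's axes at that moment; what a row does not reach only later rows make up. A row lasts 1/8 s, in which the tool goes at most 62.5 mm and 10.7 degrees, less where a joint would pass 70% of its speed; a pose out of reach is approached as far as the arm can. A call with a gripper value outside its range is refused whole. The fingers move at their own pace and stop on an object; "force" is the grip in N (left out, the last holds). Time passes only in rows, so rows that repeat a pose let the fingers close. It gives the time, the measured TCP pose, the force, the opening and the grip force at its end, in the units of the state.
- monitor.read_state(): the state, without advancing time (a new reading comes with each control period).
- imaging.camera(name): name is "scene" or "top" or "wrist"; returns a dict with "img" (420x560x3 uint8, red, green, blue), "mtx" (3x3 intrinsics, pixels), "D" ([k1, k2, p1, p2, k3] as OpenCV has them; the pictures are not rectified), "view" (4x4, takes a point from world to camera coordinates). Camera axes: x right, y down, z forward; pixel columns grow to the right and rows downward; lengths in mm; the calibration is good to about 2 mm. A picture is of the moment at which its call begins. There is no depth.
- job.sign_off(): hands the job in; it is judged then, once.
Trained networks look in a picture, given as the dict that the camera call returned (one of the last four; its "shot" number tells which), for a name from the list of things; names that differ only in an ending like _2 or _b are one class to them, and where a whole thing is asked for, a point or a joint stands for the part that bears it (a point fixed in the world has none). Each returns a list of dicts, best first, with "p" (0 to 1); they miss things now and then, are a little off and sometimes report something else, mostly with a low value. They report only what shows in the picture. A call takes as long as a camera call. They do not tell look-alikes from the thing itself.
- find_in(picture, target): "rect" ([centre column, centre row, width, height] in pixels, round what is visible of it).
- trace(picture, target): "region" (420x560 bool, what is visible of it) and "rect" ([centre column, centre row, width, height] in pixels, round what is visible of it).
The state is a dict: "clock": time; "joints": joint angles; "qd": joint speeds; "effort": joint torques, N m; "eef_pos": TCP position; "eef_rot": TCP orientation; "wrist_force": force on the tool from outside, world axes, zero at the start; "moment": the same for the moment, N m; "finger_gap": finger opening in mm; "finger_force": force on a finger pad.
Only numpy, scipy, OpenCV 4.12 (cv2) and the standard library are available. Lean on these libraries where they do the work, as an engineer would, in place of code of your own. Each camera call takes 0.05 s, during which the arm holds its last target. There are 200 camera calls.

TASK

The hot supply under the sink must be shut off. First move the cream lotion bottle that stands in front of the red-disc valve upright into the free part of the round clear tray; then turn that valve's smooth ball knob clockwise (seen from above) until it closes snugly on its rubber washer, without overtightening it, and let go. Leave the blue-disc valve and the jars in the tray as they are.

Things in the scene. Friction and masses are not known exactly. Their poses are not given: they have to be found in the camera images.
- hot_ball_centre (a point): Centre of the slippery chrome ball knob (46 mm diameter, friction with the fingers only about 0.5) of the valve with the RED disc (68 mm, 44 mm below this point). It stands 105 mm above the work surface and turns about the vertical through this point without shifting. Pads must lie on the ball's equator (this height), with its centre between them, or they slide off. Below it a 13 mm stem.
- hot_valve: The red-disc valve, fixed; origin on the knob's axis on the work surface; an outlet pipe reaches 110 mm out along its +x, under 50 mm high. Its knob closes clockwise seen from above: after 0.9 to 2.5 rad from its start (differs each time, not measured: feel for it) it meets the washer. Turning takes about 0.1 N m until then. It may need two or three grasps: let go, turn back, grip again.
- hot_seat: The rubber washer hidden in the red-disc valve, fixed, origin on its axis, 39 mm up. Once met, it adds about 4.5 N m per further rad. Snug: 0.35 to 0.55 N m felt at the knob; more than 0.75 N m on the washer damages it. The knob's friction of 0.1 N m adds to what is felt while turning on; with the hand at rest it may hide as much of the washer's torque. It keeps the released knob on the washer.
- cold_ball_centre (a point): Centre of the same ball knob (46 mm) of the other valve, marked by a BLUE disc, as tall (ball top 128 mm above the work surface; carry things over it); not to be turned. The two valves may stand either way round, at least 140 mm apart.
- cold_knob (a joint): Turning of the blue-disc valve's knob, rad, 0 at the start; must stay there.
- lotion: Cream lotion bottle with a white label and a blue cap, 200 g, upright and round: straight body 44 mm diameter up to 96 mm, cap 25 mm diameter up to 130 mm. Origin at the centre of its underside. It starts 75 to 92 mm from the hot valve's axis, on the robot's side, too near for fingers to go round the ball.
- lotion_mid (a point): Centre of the lotion bottle, half-way up (65 mm above its underside). A grip 10 to 15 mm above this point, on the straight body, keeps the gripper clear of the cap and of the knob.
- tray_middle (a point): Middle of the inner floor (6 mm above the work surface) of the fixed round clear tray: inner radius 121 mm, wall 4 mm thick, rim 25 mm above the work surface. Its x and y axes are the tray's: the jars stand in the half y > 0, the half y < 0 is free.
- jar_green_mid (a point): Centre of the green jar in the tray, 56 mm diameter, 60 mm tall; not to be moved.
- jar_amber_mid (a point): Centre of the amber bottle in the tray, 40 mm diameter, 85 mm tall; not to be moved.
Things that resemble listed ones, but are neither listed nor needed, are in the scene too. Leave any green or pink look-alike of the lotion alone. Leave any green look-alike of the hot_valve alone.

How it is judged (in metres and radians):
On the way, in this order (a step that is already met when the one before it is completed fails the run):
1. the lotion bottle stands upright in the tray, let go (horizontal distance between lotion_mid and tray_middle below 0.1 m and height (world z) of lotion_mid below 0.08 m and angle between lotion's own z axis and vertical below 0.12 rad and contact force between the fingers and lotion below 0.1 N), for 0.3 s.
2. the hot valve is tightened snugly on its washer (at least 12 N on the washer, about 0.2 N m) (contact force between hot_seat and anything else above 12 N), for 0.2 s.
At the end, for the whole second after the job is handed in: The hot valve stays closed on its washer (at least 2 N left on it) after having been tightened to at least 12 N on the washer (about 0.2 N m); the lotion bottle stands still and upright (within 0.12 rad) in the tray, its centre within 100 mm of the tray's middle (contact force between hot_seat and anything else above 2 N and horizontal distance between lotion_mid and tray_middle below 0.1 m and height (world z) of lotion_mid below 0.08 m and angle between lotion's own z axis and vertical below 0.12 rad and linear speed of lotion below 0.02 m/s); the robot touches nothing.
It fails at once if the hot valve's washer is overtightened (more than 48 N, about 0.75 N m on the washer) (contact force between hot_seat and anything else above 48 N).
It fails at once if the blue-disc valve is turned by more than 0.15 rad (value of joint cold_knob above 0.15 rad).
It fails at once if a jar in the tray is shifted by more than 25 mm (distance of any of jar_green_mid, jar_amber_mid from where it was at the start of the episode above 0.025 m).
It fails at once if the lotion bottle is tipped over (angle between lotion's own z axis and vertical above 0.7 rad).
It also fails if it takes over 72 s, if anything falls off the work surface, if the arm or the gripper's body presses on something with over 40 N, if the wrist force passes 120 N, or if a joint passes its speed limit or range.

## Working session

There is one attempt and no reset: what is moved stays moved. The work goes in short steps, Python scripts to look and compute and a tool call to move; the robot and the scene stay as the last step left them, time stands still between calls to the robot, and variables do not carry over. Pictures are saved under pics/ and viewed, at most 10 in all, crops included, and the job is handed in when it is done.

Besides the shell and the picture viewer there is one more tool, called after "Call:" in YAML: its name, and indented under it one key for each argument. arm_command: Moves the arm, as the interface text tells. Its arguments: {"type":"object","properties":{"steps":{"type":"array","items":{"type":"array","items":{"type":"number"}}},"force":{"type":"number"}},"required":["steps"]}

```bash
mkdir -p pics
cat > h.py <<'E'
import numpy as np, cv2
from cell import monitor, imaging, job, find_in, trace
def ray(c,uv):
    n=cv2.undistortPoints(np.array([[uv]],float),np.array(c["mtx"]),np.array(c["D"]))[0,0]
    V=np.array(c["view"]); R=V[:3,:3]; o=-R.T@V[:3,3]; return o,R.T@np.array([n[0],n[1],1])
def at_z(c,uv,z):
    o,d=ray(c,uv); return o+d*(z-o[2])/d[2]
def proj(c,p):
    V=np.array(c["view"]); r,_=cv2.Rodrigues(V[:3,:3])
    return cv2.projectPoints(np.array([p],float),r,V[:3,3],np.array(c["mtx"]),np.array(c["D"]))[0][0,0]
E
python3 - <<'E'
from h import *
s=monitor.read_state(); print({k:np.round(v,3) for k,v in s.items()})
ims=[]
Z=dict(hot_ball_centre=105,hot_valve=50,cold_ball_centre=105,lotion=65,tray_middle=6,jar_green_mid=30,jar_amber_mid=42)
for n in ("scene","top"):
    c=imaging.camera(n); ims.append(c["img"])
    cv2.imwrite(f"pics/{n}.png",c["img"][:,:,::-1])
    print(n,"cam at",np.round(ray(c,(280,210))[0]))
    for t,z in Z.items():
        try:
            for d in find_in(c,t)[:4]:
                print(t,round(d["p"],2),np.round(d["rect"]),np.round(at_z(c,d["rect"][:2],z)))
        except Exception as e: print(t,e)
E
```

```text
{'clock': np.float64(0.0), 'joints': array([ 1.051,  0.3  ,  1.522,  0.   ,  1.321, -0.067]), 'qd': array([ 0.   , -0.001,  0.   , -0.001,  0.001, -0.001]), 'effort': array([-1.0000e-03, -5.3181e+01, -3.5274e+01,  7.1000e-02,  2.4000e-02,
       -0.0000e+00]), 'eef_pos': array([240.483, 494.375, 223.886]), 'eef_rot': array([-3.14 , -0.   ,  2.689]), 'wrist_force': array([0.364, 1.518, 0.003]), 'moment': array([ 0.006,  0.004, -0.044]), 'finger_force': np.float64(0.0), 'finger_gap': np.float64(93.832)}
scene cam at [1155.  167.  491.]
hot_ball_centre 0.91 [181. 198.  34.  78.] [503. -79. 105.]
hot_ball_centre 0.57 [230. 248.  36.  99.] [653.  45. 105.]
hot_valve 0.82 [231. 251.  35. 101.] [591.  32.  50.]
hot_valve 0.65 [182. 198.  28.  79.] [ 408. -112.   50.]
hot_valve 0.34 [242. 207.  26.  63.] [439.  27.  50.]
cold_ball_centre 0.63 [132. 266.  55. 104.] [707. -95. 105.]
lotion 0.95 [243. 210.  22.  60.] [472.  36.  65.]
lotion 0.91 [255. 186.  17.  58.] [369.  47.  65.]
lotion 0.68 [289. 193.  16.  55.] [397. 124.  65.]
tray_middle 0.64 [396. 242. 130.  86.] [480. 349.   6.]
tray_
[... 174 characters left out ...]
am at [373. 113. 881.]
hot_ball_centre 0.94 [332. 168.  32.  62.] [564.  31. 105.]
hot_ball_centre 0.63 [409. 246.  41.  60.] [ 405. -116.  105.]
hot_valve 0.85 [331. 168.  30.  59.] [577.  29.  50.]
hot_valve 0.72 [409. 245.  40.  67.] [ 410. -134.   50.]
cold_ball_centre 0.79 [414. 148.  43.  62.] [ 604. -137.  105.]
lotion 0.98 [333. 220.  23.  27.] [462.  29.  65.]
lotion 0.86 [290. 254.  18.  20.] [392. 118.  65.]
lotion 0.82 [325. 267.  21.  25.] [365.  46.  65.]
tray_middle 0.73 [192. 219. 112. 110.] [472. 342.   6.]
tray_middle 0.63 [154. 216.  32.  28.] [479. 429.   6.]
jar_green_mid 0.9 [155. 215.  30.  27.] [478. 418.  30.]
jar_amber_mid 0.72 [171. 249.  25.  26.] [402. 376.  42.]
```

View pics/scene.png

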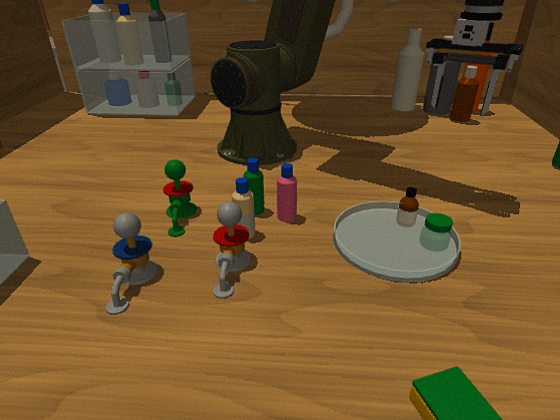

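View pics/top.png

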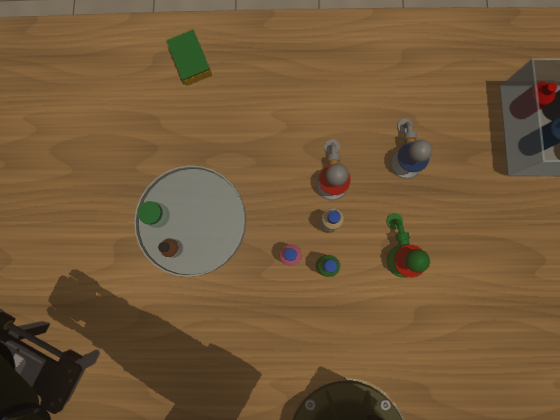

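The scene view shows the red-disc valve with its chrome ball at (229,213), the blue one's ball at (127,226), the cream lotion at (243,210) and the tray at (396,240). The top view shows the hot ball at (337,175), the cold ball at (421,150), the lotion cap at (334,217) and the tray at (190,220). The green and pink things are look-alikes.

Run:
```python
from h import *
cs=[imaging.camera(n) for n in ("top","scene")]
for n,c in zip(("top","scene"),cs):
    g=cv2.cvtColor(c["img"],cv2.COLOR_RGB2HSV)
    m=((g[...,0]>100)&(g[...,0]<130)&(g[...,1]>120)&(g[...,2]>60)).astype('uint8')
    k,l,st,ce=cv2.connectedComponentsWithStats(m)
    print(n,"blue",[(np.round(ce[i],1),st[i,4],np.round(at_z(c,ce[i],130 if n=="top" else 115))) for i in range(1,k) if st[i,4]>25])
    m=(((g[...,0]>172)|(g[...,0]<6))&(g[...,1]>170)&(g[...,2]>90)).astype('uint8')
    k,l,st,ce=cv2.connectedComponentsWithStats(m)
    print(n,"red",[(np.round(ce[i],1),st[i,:5],np.round(at_z(c,ce[i],61))) for i in range(1,k) if st[i,4]>40])
    for uv in [(337,175),(421,150)] if n=="top" else [(229.5,213.5),(127,226)]: print("ball",np.round(at_z(c,uv,105)))
    t=[d for d in trace(c,"tray_middle")][0]
    m=t["region"].astype('uint8'); ct=max(cv2.findContours(m,0,1)[0],key=len); e=cv2.fitEllipse(cv2.convexHull(ct)); print("tray",np.round(e[0],1),np.round(e[1],1),np.round(at_z(c,e[0],22)))
    for j,z in(("jar_green_mid",30),("jar_amber_mid",42)): d=find_in(c,j)[0]; print(j,np.round(at_z(c,d["rect"][:2],z)))
c=cs[0];im=c["img"][120:300,270:450,::-1]
a=cv2.resize(im,None,fx=3.2,fy=3.2,interpolation=cv2.INTER_CUBIC)
cv2.imwrite("pics/crop.png",a)
```

```text
top blue [(array([333.9, 216.4]), np.int32(106), array([462.,  33., 130.])), (array([290.1, 254.3]), np.int32(105), array([389., 118., 130.])), (array([330.3, 265.6]), np.int32(118), array([368.,  41., 130.]))]
top red [(array([546.5,  92.8]), array([537,  82,  20,  23, 259], dtype=int32), array([ 743., -451.,   61.])), (array([335.7, 187.9]), array([319, 176,  31,  19, 219], dtype=int32), array([531.,  20.,  61.])), (array([411.5, 246.7]), array([402, 245,  19,   5,  46], dtype=int32), array([ 406., -135.,   61.])), (array([407., 272.]), array([395, 263,  26,  14, 125], dtype=int32), array([ 354., -123.,   61.]))]
ball [549.  22. 105.]
ball [ 601. -150.  105.]
tray [189.7 220.7] [109.4 113.1] [466. 342.  22.]
jar_green_mid [478. 423.  30.]
jar_amber_mid [404. 377.  42.]
scene blue [(array([96.5,  1.5]), np.int32(38), array([-3822., -2327.,   115.])), (array([123.1,   8.5]), np.int32(103), array([-3044., -1687.,   115.])), (array([252.2, 164.4]), np.int32(138), array([362.,  41., 115.])), (array([286.5, 170.1]), np.int32(141), array([386., 119., 115.])), (array([241.4, 185. ]), np.int32(168), array([459.,  33., 115.])), (array([142.2, 238.6]), np.int32(71), array([652., -98., 115.])), (array([121. , 249.1]), np.int32(197), array([ 681., -120.,  115.]))]
scene red [(array([170.2, 189.5]), array([163, 182,  20,  14, 129], dtype=int32), array([ 391., -142.,   61.])), (array([240.7, 227.5]), array([234, 224,  15,   9,  57], dtype=int32), array([531.,  40.,  61.])), (array([222. , 236.4]), array([213, 226,  27,  19, 224], dtype=int32), array([562.,  10.,  61.]))]
ball [551.  25. 105.]
ball [ 604. -145.  105.]
tray [396.  240.8] [ 80.2 130.4] [498. 344.  22.]
jar_green_mid [472. 422.  30.]
jar_amber_mid [392. 383.  42.]
```

View pics/crop.png

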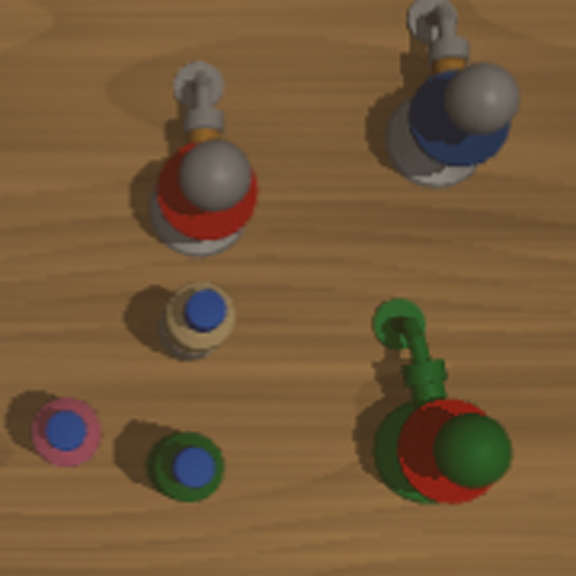

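Call:
arm_command:
  steps:
    - [1,-100,-80,0,-6]
    - [1,-200,-160,0,-13]
    - [1,-300,-240,0,-20]
    - [1,-400,-318,0,-26]
    - [1,-400,-318,0,-26]
    - [1,-400,-318,0,-26]
    - [1,-400,-318,0,-26]
    - [1,-400,-318,0,-26]
    - [1,-400,-318,0,-26]
    - [1,-400,-318,0,-26]
    - [1,-400,-318,0,-26]
    - [1,-400,-318,0,-26]
    - [1,-400,-318,0,-26]
  force: 20

```text
clock: 2.82
eef_pos: [461.0, 34.3, 224.6]
eef_rot: [3.142, 0.0, -3.139]
wrist_force: [-0.5, -0.0, -1.1]
finger_gap: 93.8
finger_force: 0.0
```

Run:
```python
from h import *
s=monitor.read_state(); print(s["clock"],np.round(s["eef_pos"],1),np.round(s["eef_rot"],3),np.round(s["joints"],2))
c=imaging.camera("wrist"); im=c["img"].copy()
print(np.round(ray(c,(280,210))[0]))
for d in find_in(c,"lotion")[:3]: print(d["p"],np.round(d["rect"]))
for p in [(461,33,130),(550,23.5,105)]:
    u=proj(c,p); print(u); cv2.circle(im,tuple(int(v) for v in u),4,(0,255,0),1)
g=cv2.cvtColor(c["img"],cv2.COLOR_RGB2HSV)
m=((g[...,0]>100)&(g[...,0]<130)&(g[...,1]>120)&(g[...,2]>60)).astype('uint8')
k,l,st,ce=cv2.connectedComponentsWithStats(m)
print([(np.round(ce[i],1),st[i],np.round(at_z(c,ce[i],130),1)) for i in range(1,k) if st[i,4]>100])
cv2.imwrite("pics/w1.png",im[:,:,::-1])
```

```text
2.825 [461.   34.3 224.6] [ 3.142  0.    -3.139] [-0.    0.1   1.76  0.    1.28 -1.58]
[392.  34. 385.]
0.66 [358. 139.  64.  53.]
0.64 [272. 207.  44.  52.]
[270.90170347 221.2635537 ]
[261.55875469 299.98705172]
[(array([282.5, 108. ]), array([268,  92,  31,  33, 781], dtype=int32), array([368.3,  42.1, 130. ])), (array([373.1, 136.3]), array([356, 122,  35,  30, 836], dtype=int32), array([389.7, 115.6, 130. ])), (array([271.1, 220.3]), array([258, 205,  27,  31, 670], dtype=int32), array([460.2,  33.2, 130. ])), (array([110.6, 298.2]), array([102, 293,  21,  12, 153], dtype=int32), array([ 535.3, -115.8,  130. ]))]
```

View pics/w1.png

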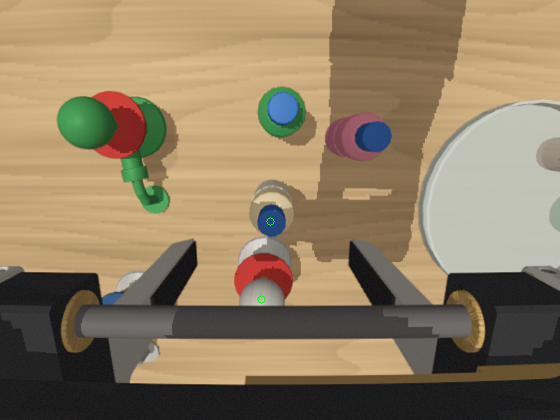

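The green circles sit on the lotion cap (271,221) and the hot ball (262,300), so the positions hold. Descend and grip.

Call:
arm_command:
  steps:
    - [1,0,-1,50,0]
    - [1,0,-1,100,0]
    - [1,0,-1,130,0]
    - [1,0,-1,147,0]
    - [1,0,-1,147,0]
    - [1,0,-1,147,0]
    - [0,0,-1,147,0]
    - [0,0,-1,147,0]
    - [0,0,-1,147,0]
    - [0,0,-1,147,0]
    - [0,0,-1,147,0]
    - [0,0,-1,147,0]
    - [0,0,-1,147,0]
    - [0,0,-1,147,0]
  force: 20

```text
clock: 4.68
eef_pos: [461.2, 32.6, 77.4]
eef_rot: [-3.142, -0.0, -3.141]
wrist_force: [-0.1, 0.4, -0.9]
finger_gap: 43.5
finger_force: 20.0
```

Call:
arm_command:
  steps:
    - [0,0,0,-30,0]
    - [0,0,0,-70,0]
    - [0,0,0,-80,0]
    - [0,-6,40,-80,0]
    - [0,-12,85,-80,0]
    - [0,-17,130,-80,0]
    - [0,-22,175,-80,0]
    - [0,-27,220,-80,0]
    - [0,-31,250,-80,0]
    - [0,-31,264,-80,0]
    - [0,-31,264,-80,0]
    - [0,-31,264,-80,0]

```text
clock: 6.18
eef_pos: [491.9, 295.6, 157.2]
eef_rot: [-3.141, -0.0, -3.141]
wrist_force: [-0.9, 0.1, -1.7]
finger_gap: 43.4
finger_force: 20.0
```

Run:
```python
from h import *
s=monitor.read_state(); print(s["clock"],np.round(s["eef_pos"],1),s["finger_gap"])
c=imaging.camera("top"); cv2.imwrite("pics/t2.png",cv2.resize(c["img"][130:300,100:330,::-1],None,fx=3,fy=3))
```

```text
6.175 [491.9 295.6 157.2] 43.372309115776936
```

View pics/t2.png

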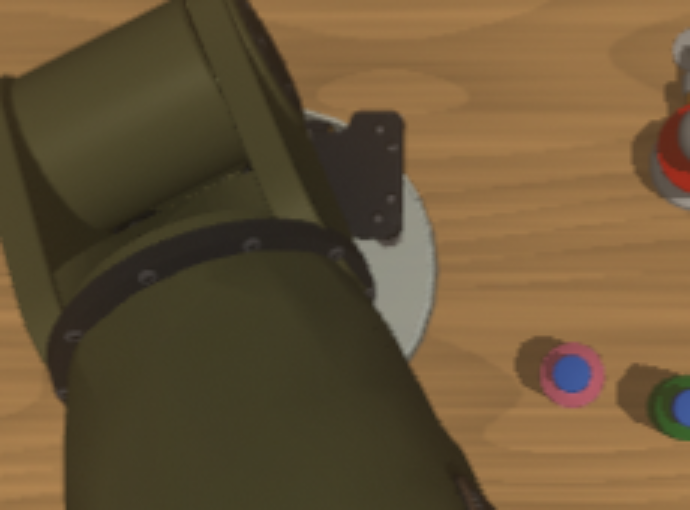

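The arm hides the tray, but the planned position has ample margin, so I lower and release.

Call:
arm_command:
  steps:
    - [0,0,0,30,0]
    - [0,0,0,55,0]
    - [0,0,0,65,0]
    - [0,0,0,70,0]
    - [0,0,0,73,0]
    - [0,0,0,73,0]
    - [0,0,0,73,0]
    - [0.3,0,0,73,0]
    - [0.65,0,0,73,0]
    - [1,0,0,73,0]
    - [1,0,0,73,0]
    - [1,0,0,73,0]
    - [1,0,0,73,0]
    - [1,0,0,20,0]
    - [1,0,0,-40,0]
    - [1,0,0,-80,0]
    - [1,0,0,-80,0]
    - [1,0,0,-80,0]

```text
clock: 8.48
eef_pos: [491.6, 296.5, 236.3]
eef_rot: [-3.141, -0.001, -3.141]
wrist_force: [-0.4, -0.4, -1.8]
finger_gap: 93.7
finger_force: 0.0
```

Call:
arm_command:
  steps:
    - [1,-12,-60,0,0]
    - [1,-24,-120,0,0]
    - [1,-36,-180,0,0]
    - [1,-48,-240,0,0]
    - [1,-58,-273,0,0]
    - [1,-58,-273,0,0]
    - [1,-58,-273,0,0]
    - [1,-58,-273,0,0]

```text
clock: 9.48
eef_pos: [549.9, 24.8, 237.0]
eef_rot: [3.142, -0.001, -3.139]
wrist_force: [-1.7, 0.4, -0.5]
finger_gap: 94.0
finger_force: 0.0
```

Run:
```python
from h import *
s=monitor.read_state(); print(s["clock"],np.round(s["eef_pos"],1),np.round(s["joints"],2))
w=imaging.camera("wrist");t=imaging.camera("top"); sc=imaging.camera("scene")
for c,z in((t,130),(sc,115)):
    g=cv2.cvtColor(c["img"],cv2.COLOR_RGB2HSV)
    m=((g[...,0]>100)&(g[...,0]<130)&(g[...,1]>120)&(g[...,2]>60)).astype('uint8')
    k,l,st,ce=cv2.connectedComponentsWithStats(m)
    print([(np.round(ce[i],1),np.round(at_z(c,ce[i],z+6))) for i in range(1,k) if st[i,4]>40])
im=w["img"].copy()
for dx,dy in((0,0),(23,0),(-23,0),(0,23),(0,-23)):
    u=proj(w,(550+dx,23.5+dy,105)); cv2.circle(im,tuple(int(v) for v in u),2,(0,255,0),-1)
for d in trace(w,"hot_ball_centre")[:2]: print(d["p"],np.round(d["rect"]))
a=cv2.resize(t["img"],(400,300)); b=cv2.resize(im,(400,300)); e=cv2.resize(sc["img"][120:330,80:480],(800,300))
cv2.imwrite("pics/c3.png",np.vstack([np.hstack([a,b]),e])[:,:,::-1])
```

```text
9.475 [549.9  24.8 237. ] [-0.02  0.29  1.5   0.    1.35 -1.59]
[(array([198.8, 200.8]), array([493., 295., 136.])), (array([290.2, 254.4]), array([389., 118., 136.]))]
[(array([123.3,   8.4]), array([-2985., -1659.,   121.])), (array([252.2, 164.6]), array([376.,  44., 121.])), (array([286.7, 170.5]), array([400., 120., 121.])), (array([378.6, 194.2]), array([489., 299., 121.])), (array([142.2, 238.7]), array([660., -93., 121.])), (array([121.2, 249.4]), array([ 689., -115.,  121.]))]
0.81 [272. 218.  58. 106.]
0.68 [119.  71. 112. 142.]
```

View pics/c3.png

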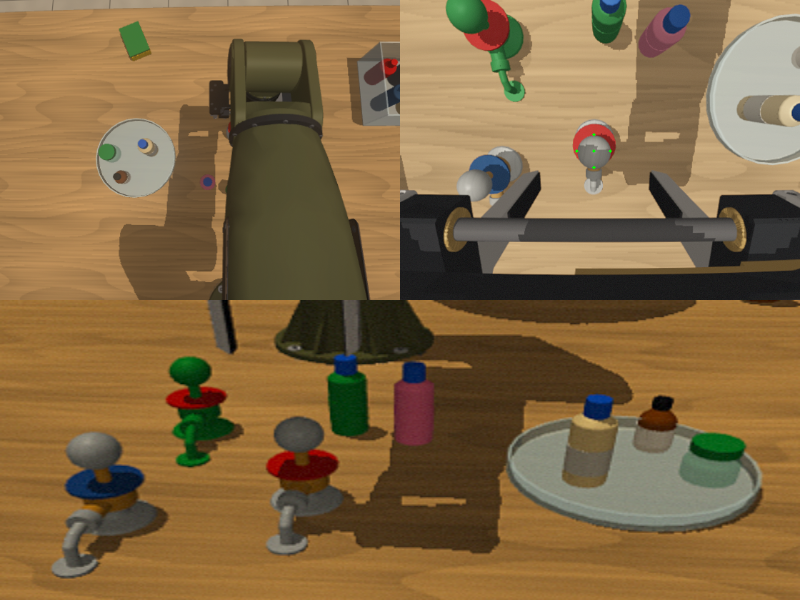

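Lotion stands upright in the tray at about (492,297). The wrist view's dots lie on the ball; one closer check of the ball centre.

Run:
```python
from h import *
w=imaging.camera("wrist"); u=proj(w,(550,23.5,105)); print(u)
x0,y0=int(u[0])-50,int(u[1])-50
im=cv2.resize(w["img"][y0:y0+100,x0:x0+100],None,fx=6,fy=6,interpolation=cv2.INTER_CUBIC)
def sil(P):
    V=np.array(w["view"]);o=-V[:3,:3].T@V[:3,3];d=np.array(P)-o;L=np.linalg.norm(d);d/=L
    a=np.cross(d,[0,0,1.]);a/=np.linalg.norm(a);b=np.cross(d,a);r=23*np.sqrt(1-(23/L)**2);q=np.array(P)-d*23*23/L
    return np.array([proj(w,q+r*(np.cos(t)*a+np.sin(t)*b)) for t in np.linspace(0,6.28,60)])
p=((sil((550,23.5,105))-[x0,y0]+.5)*6).astype(int); cv2.polylines(im,[p],True,(0,255,0),1)
cv2.imwrite("pics/w4.png",im[:,:,::-1])
print("mm/px",np.round(at_z(w,u+[1,0],105)-at_z(w,u,105),2),np.round(at_z(w,u+[0,1],105)-at_z(w,u,105),2))
```

```text
[271.6537181  211.10367541]
mm/px [-0.    0.98  0.  ] [1. 0. 0.]
```

View pics/w4.png

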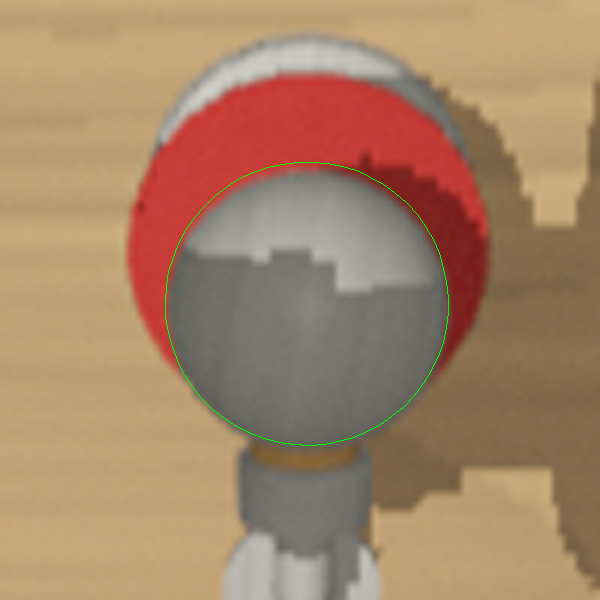

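The outline fits to within 1 px. Descend to the equator and grip.

Call:
arm_command:
  steps:
    - [1,-1,-1,45,0]
    - [1,-1,-1,90,0]
    - [1,-1,-1,120,0]
    - [1,-1,-1,132,0]
    - [1,-1,-1,132,0]
    - [1,-1,-1,132,0]
    - [0,-1,-1,132,0]
    - [0,-1,-1,132,0]
    - [0,-1,-1,132,0]
    - [0,-1,-1,132,0]
    - [0,-1,-1,132,0]
    - [0,-1,-1,132,0]
    - [0,-1,-1,132,0]
  force: 30

```text
clock: 11.35
eef_pos: [551.2, 23.6, 105.4]
eef_rot: [3.14, -0.0, -3.14]
wrist_force: [-0.0, 6.5, 0.2]
finger_gap: 45.0
finger_force: 30.0
```

```bash
cat > st.py <<'E'
from h import *
s=monitor.read_state(); print(round(float(s["clock"]),2),np.round(s["eef_pos"],1),"yaw",round(float(np.degrees(s["eef_rot"][2])),2),"q6",round(float(s["joints"][5]),3),"F",np.round(s["wrist_force"],1),"M",np.round(s["moment"],3),"gap",round(float(s["finger_gap"]),1),round(float(s["finger_force"]),1),"e6",round(float(s["effort"][5]),3))
E
python3 st.py
```

```text
11.35 [551.2  23.6 105.4] yaw -179.93 q6 -1.597 F [-0.   6.5  0.2] M [ 1.236 -0.077 -0.031] gap 45.0 30.0 e6 -0.033
```

Call:
arm_command:
  steps:
    - [0,0,0.5,0,4]
    - [0,0,0.5,0,8]
    - [0,0,0.5,0,12]
    - [0,0,0.5,0,16]
    - [0,0,0.5,0,20]

```text
clock: 11.98
eef_pos: [551.2, 23.7, 105.4]
eef_rot: [3.141, -0.0, 2.792]
wrist_force: [1.4, 4.1, 0.0]
finger_gap: 45.1
finger_force: 30.0
```

```bash
python3 st.py
```

```text
11.97 [551.2  23.7 105.4] yaw 159.95 q6 -1.245 F [1.4 4.1 0. ] M [ 0.734 -0.05   0.123] gap 45.1 30.0 e6 -1.025
```

Call:
arm_command:
  steps:
    - [0,0,0,0,4]
    - [0,0,0,0,8]
    - [0,0,0,0,12]
    - [0,0,0,0,16]
    - [0,0,0,0,20]
    - [0,0,0,0,24]
    - [0,0,0,0,28]

```text
clock: 12.85
eef_pos: [551.3, 23.7, 105.4]
eef_rot: [3.141, -0.0, 2.303]
wrist_force: [0.0, 4.0, -0.4]
finger_gap: 44.6
finger_force: 30.0
```

```bash
python3 st.py
```

```text
12.85 [551.3  23.7 105.4] yaw 131.95 q6 -0.756 F [ 0.   4.  -0.4] M [ 0.737 -0.184  0.144] gap 44.6 30.0 e6 -1.024
```

Call:
arm_command:
  steps:
    - [0,0,0,0,2]
    - [0,0,0,0,4]
    - [0,0,0,0,6]

```text
clock: 13.22
eef_pos: [551.3, 23.7, 105.4]
eef_rot: [3.141, -0.0, 2.2]
wrist_force: [0.8, 6.1, -0.5]
finger_gap: 44.6
finger_force: 30.0
```

```bash
python3 st.py
```

```text
13.22 [551.3  23.7 105.4] yaw 126.04 q6 -0.653 F [ 0.8  6.1 -0.5] M [ 0.961 -0.219  0.141] gap 44.6 30.0 e6 -0.462
```

Call:
arm_command:
  steps:
    - [0,0,0,0,2]
    - [0,0,0,0,4]
    - [0,0,0,0,6]

```text
clock: 13.6
eef_pos: [551.3, 23.7, 105.4]
eef_rot: [3.141, -0.001, 2.095]
wrist_force: [2.2, 4.9, -1.4]
finger_gap: 44.5
finger_force: 30.0
```

```bash
python3 st.py
```

```text
13.6 [551.3  23.7 105.4] yaw 120.03 q6 -0.548 F [ 2.2  4.9 -1.4] M [ 1.007 -0.247  0.075] gap 44.5 30.0 e6 -0.462
```

Call:
arm_command:
  steps:
    - [0,0,0,0,2]
    - [0,0,0,0,4]
    - [0,0,0,0,6]

```text
clock: 13.98
eef_pos: [551.3, 23.7, 105.4]
eef_rot: [3.141, -0.001, 1.99]
wrist_force: [1.9, 5.8, -0.6]
finger_gap: 44.9
finger_force: 30.0
```

```bash
python3 st.py
```

```text
13.97 [551.3  23.7 105.4] yaw 114.04 q6 -0.444 F [ 1.9  5.8 -0.6] M [ 0.944 -0.31   0.141] gap 44.9 30.0 e6 -0.462
```

Call:
arm_command:
  steps:
    - [0,0,0,0,2]
    - [0,0,0,0,4]
    - [0,0,0,0,6]

```text
clock: 14.35
eef_pos: [551.3, 23.8, 105.5]
eef_rot: [3.141, -0.001, 1.886]
wrist_force: [1.4, 5.8, -1.0]
finger_gap: 44.4
finger_force: 30.0
```

```bash
python3 st.py
```

```text
14.35 [551.3  23.8 105.5] yaw 108.03 q6 -0.339 F [ 1.4  5.8 -1. ] M [ 0.959 -0.304  0.084] gap 44.4 30.0 e6 -0.462
```

Call:
arm_command:
  steps:
    - [0,0,0,0,2]
    - [0,0,0,0,4]
    - [0,0,0,0,6]

```text
clock: 14.72
eef_pos: [551.4, 23.8, 105.5]
eef_rot: [3.141, -0.001, 1.781]
wrist_force: [1.2, 6.2, -0.7]
finger_gap: 44.9
finger_force: 30.0
```

```bash
python3 st.py
```

```text
14.72 [551.4  23.8 105.5] yaw 102.04 q6 -0.234 F [ 1.2  6.2 -0.7] M [ 0.998 -0.361  0.166] gap 44.9 30.0 e6 -0.462
```

Call:
arm_command:
  steps:
    - [0,0,0,0,2]
    - [0,0,0,0,4]
    - [0,0,0,0,6]

```text
clock: 15.1
eef_pos: [551.4, 23.8, 105.4]
eef_rot: [3.141, -0.001, 1.676]
wrist_force: [2.6, 4.7, -0.4]
finger_gap: 45.1
finger_force: 30.0
```

```bash
python3 st.py
```

```text
15.1 [551.4  23.8 105.4] yaw 96.04 q6 -0.129 F [ 2.6  4.7 -0.4] M [ 0.965 -0.338  0.102] gap 45.1 30.0 e6 -0.462
```

Call:
arm_command:
  steps:
    - [0,0,0,0,2]
    - [0,0,0,0,4]
    - [0,0,0,0,6]

```text
clock: 15.48
eef_pos: [551.4, 23.7, 105.4]
eef_rot: [3.141, -0.001, 1.571]
wrist_force: [2.1, 5.9, -1.8]
finger_gap: 44.9
finger_force: 30.0
```

```bash
python3 st.py
```

```text
15.47 [551.4  23.7 105.4] yaw 90.03 q6 -0.025 F [ 2.1  5.9 -1.8] M [ 1.017 -0.348  0.131] gap 44.9 30.0 e6 -0.462
```

Call:
arm_command:
  steps:
    - [0,0,0,0,2]
    - [0,0,0,0,4]
    - [0,0,0,0,6]

```text
clock: 15.85
eef_pos: [551.4, 23.7, 105.5]
eef_rot: [3.141, -0.001, 1.467]
wrist_force: [2.3, 5.7, -1.0]
finger_gap: 44.8
finger_force: 30.0
```

```bash
python3 st.py
```

```text
15.85 [551.4  23.7 105.5] yaw 84.03 q6 0.08 F [ 2.3  5.7 -1. ] M [ 0.979 -0.379  0.136] gap 44.8 30.0 e6 -0.462
```

Call:
arm_command:
  steps:
    - [0,0,0,0,2]
    - [0,0,0,0,4]
    - [0,0,0,0,6]

```text
clock: 16.23
eef_pos: [551.4, 23.7, 105.5]
eef_rot: [3.141, -0.001, 1.362]
wrist_force: [1.6, 6.0, -2.7]
finger_gap: 44.5
finger_force: 30.0
```

```bash
python3 st.py
```

```text
16.23 [551.4  23.7 105.5] yaw 78.04 q6 0.185 F [ 1.6  6.  -2.7] M [ 0.975 -0.402  0.193] gap 44.5 30.0 e6 -0.462
```

Call:
arm_command:
  steps:
    - [0,0,0,0,1.5]
    - [0,0,0,0,3]
    - [0,0,0,0,3]

```text
clock: 16.6
eef_pos: [551.5, 23.7, 105.5]
eef_rot: [3.141, -0.001, 1.31]
wrist_force: [2.5, 5.7, -1.2]
finger_gap: 45.0
finger_force: 30.0
```

```bash
python3 st.py
```

```text
16.6 [551.5  23.7 105.5] yaw 75.07 q6 0.236 F [ 2.5  5.7 -1.2] M [ 0.945 -0.412 -0.018] gap 45.0 30.0 e6 0.194
```

Call:
arm_command:
  steps:
    - [0,0,0,0,2]
    - [0,0,0,0,4]
    - [0,0,0,0,6]

```text
clock: 16.98
eef_pos: [551.5, 23.7, 105.5]
eef_rot: [3.141, -0.001, 1.205]
wrist_force: [3.0, 6.3, -1.9]
finger_gap: 44.9
finger_force: 30.0
```

```bash
python3 st.py
```

```text
16.98 [551.5  23.7 105.5] yaw 69.04 q6 0.342 F [ 3.   6.3 -1.9] M [ 0.896 -0.391  0.13 ] gap 44.9 30.0 e6 -0.463
```

Call:
arm_command:
  steps:
    - [0,0,0,0,2]
    - [0,0,0,0,4]
    - [0,0,0,0,6]

```text
clock: 17.35
eef_pos: [551.5, 23.7, 105.5]
eef_rot: [3.141, -0.001, 1.1]
wrist_force: [2.5, 5.9, -2.5]
finger_gap: 45.0
finger_force: 30.0
```

```bash
python3 st.py
```

```text
17.35 [551.5  23.7 105.5] yaw 63.03 q6 0.447 F [ 2.5  5.9 -2.5] M [ 0.9   -0.386  0.156] gap 45.0 30.0 e6 -0.463
```

Call:
arm_command:
  steps:
    - [0,0,0,0,2]
    - [0,0,0,0,4]
    - [0,0,0,0,6]

```text
clock: 17.73
eef_pos: [551.5, 23.7, 105.4]
eef_rot: [3.141, -0.001, 0.995]
wrist_force: [2.7, 6.0, -2.6]
finger_gap: 44.5
finger_force: 30.0
```

```bash
python3 st.py
```

```text
17.73 [551.5  23.7 105.4] yaw 57.03 q6 0.551 F [ 2.7  6.  -2.6] M [ 0.885 -0.448  0.12 ] gap 44.5 30.0 e6 -0.463
```

Call:
arm_command:
  steps:
    - [0,0,0,0,2]
    - [0,0,0,0,4]
    - [0,0,0,0,6]

```text
clock: 18.1
eef_pos: [551.5, 23.7, 105.4]
eef_rot: [3.141, -0.001, 0.891]
wrist_force: [3.1, 5.2, -2.0]
finger_gap: 45.1
finger_force: 30.0
```

```bash
python3 st.py
```

```text
18.1 [551.5  23.7 105.4] yaw 51.03 q6 0.656 F [ 3.1  5.2 -2. ] M [ 0.9   -0.471  0.113] gap 45.1 30.0 e6 -0.463
```

Call:
arm_command:
  steps:
    - [0,0,0,0,2]
    - [0,0,0,0,4]
    - [0,0,0,0,6]

```text
clock: 18.48
eef_pos: [551.5, 23.7, 105.4]
eef_rot: [3.142, -0.001, 0.786]
wrist_force: [3.2, 5.0, -2.8]
finger_gap: 44.7
finger_force: 30.0
```

```bash
python3 st.py
```

```text
18.48 [551.5  23.7 105.4] yaw 45.03 q6 0.761 F [ 3.2  5.  -2.8] M [ 0.872 -0.496  0.13 ] gap 44.7 30.0 e6 -0.463
```

Call:
arm_command:
  steps:
    - [0,0,0,0,2]
    - [0,0,0,0,4]
    - [0,0,0,0,6]

```text
clock: 18.85
eef_pos: [551.5, 23.7, 105.5]
eef_rot: [3.142, -0.001, 0.681]
wrist_force: [3.9, 6.2, -2.0]
finger_gap: 44.7
finger_force: 30.0
```

```bash
python3 st.py
```

```text
18.85 [551.5  23.7 105.5] yaw 39.03 q6 0.865 F [ 3.9  6.2 -2. ] M [ 0.808 -0.444  0.175] gap 44.7 30.0 e6 -0.443
```

Call:
arm_command:
  steps:
    - [0,0,0,0,2]
    - [0,0,0,0,4]

```text
clock: 19.1
eef_pos: [551.5, 23.6, 105.4]
eef_rot: [3.141, -0.001, 0.612]
wrist_force: [3.5, 4.9, -2.3]
finger_gap: 44.6
finger_force: 30.0
```

```bash
python3 st.py
```

```text
19.1 [551.5  23.6 105.4] yaw 35.05 q6 0.935 F [ 3.5  4.9 -2.3] M [ 0.61  -0.536  0.3  ] gap 44.6 30.0 e6 -0.317
```

Washer met. Tighten slightly more.

Call:
arm_command:
  steps:
    - [0,0,0,0,1]
    - [0,0,0,0,2]

```text
clock: 19.35
eef_pos: [551.5, 23.6, 105.5]
eef_rot: [3.141, -0.001, 0.578]
wrist_force: [1.9, 4.7, -1.7]
finger_gap: 44.8
finger_force: 30.0
```

```bash
python3 st.py
```

```text
19.35 [551.5  23.6 105.5] yaw 33.09 q6 0.969 F [ 1.9  4.7 -1.7] M [ 0.482 -0.669  0.346] gap 44.8 30.0 e6 0.036
```

Call:
arm_command:
  steps:
    - [0,0,0,0,1.5]
    - [0,0,0,0,1.5]
    - [0,0,0,0,1.5]

```text
clock: 19.73
eef_pos: [551.5, 23.6, 105.5]
eef_rot: [3.141, -0.001, 0.552]
wrist_force: [4.0, 4.0, -2.1]
finger_gap: 44.8
finger_force: 30.0
```

```bash
python3 st.py
```

```text
19.73 [551.5  23.6 105.5] yaw 31.62 q6 0.995 F [ 4.   4.  -2.1] M [ 0.45  -0.641  0.266] gap 44.8 30.0 e6 0.231
```

Call:
arm_command:
  steps:
    - [0,0,0,0,1]
    - [0,0,0,0,2]

```text
clock: 19.98
eef_pos: [551.6, 23.6, 105.5]
eef_rot: [3.141, -0.001, 0.517]
wrist_force: [2.1, 5.4, -1.7]
finger_gap: 44.9
finger_force: 30.0
```

```bash
python3 st.py
```

```text
19.98 [551.6  23.6 105.5] yaw 29.61 q6 1.03 F [ 2.1  5.4 -1.7] M [ 0.272 -0.708  0.442] gap 44.9 30.0 e6 0.154
```

Call:
arm_command:
  steps:
    - [0,0,0,0,0]
    - [0,0,0,0,0]

```text
clock: 20.23
eef_pos: [551.6, 23.6, 105.5]
eef_rot: [3.141, -0.001, 0.517]
wrist_force: [3.0, 5.0, -2.5]
finger_gap: 44.6
finger_force: 30.0
```

```bash
python3 st.py
```

```text
20.23 [551.6  23.6 105.5] yaw 29.63 q6 1.03 F [ 3.   5.  -2.5] M [ 0.359 -0.642  0.348] gap 44.6 30.0 e6 0.341
```

Felt torque is 0.44 N m while turning and 0.35 N m at rest, which is snug. Release and lift away.

Call:
arm_command:
  steps:
    - [1,0,0,0,0]
    - [1,0,0,0,0]
    - [1,0,0,0,0]
    - [1,0,0,0,0]
    - [1,0,0,0,0]
    - [1,0,0,0,0]
    - [1,0,0,-30,0]
    - [1,0,0,-80,0]
    - [1,0,0,-130,0]
    - [1,0,0,-130,0]
    - [1,0,0,-130,0]
    - [1,0,0,-130,0]

```text
clock: 21.72
eef_pos: [550.8, 23.2, 234.1]
eef_rot: [-3.14, 0.002, 0.516]
wrist_force: [-0.0, 0.4, -0.1]
finger_gap: 93.9
finger_force: 0.0
```

```bash
python3 - <<'E'
from h import *
c=imaging.camera("scene"); cv2.imwrite("pics/end.png",c["img"][:,:,::-1])
E
python3 st.py
```

```text
21.77 [550.9  23.2 234.2] yaw 29.56 q6 1.031 F [-0.   0.1 -0.4] M [-0.106  0.109  0.025] gap 93.8 0.0 e6 -0.0
```

View pics/end.png

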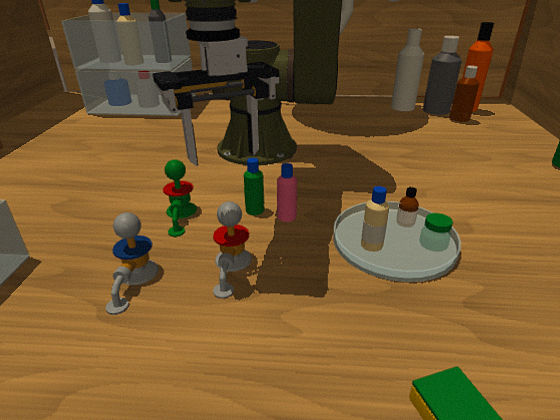

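The gripper is clear above the valve at (229,213), and the lotion stands in the tray at (375,222) with the jars untouched.

```bash
python3 -c "
from cell import job; print(job.sign_off())"
```

```text
the job is handed in; nothing more can be done
None
```

The job is handed in, with no verdict shown: the lotion bottle stands upright in the free half of the tray, and the hot valve is closed on its washer (about 0.44 N m felt while turning, within the snug range) and released. The blue-disc valve and the jars were not touched.

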